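# Dock the conductivity probe in its hidden storage well

### The job

Take the blue-headed probe out of its grey rest block and dock it in the white stand: its well is hidden under the round black dust brush, so slide the tip lightly over the brushed area until it drops in, then seat it fully home and let go. The probe is delicate: keep it upright, never press it hard against the stand, and do not disturb the glassware.

Things in the scene. Friction and masses are not known exactly. Their poses are not given: they have to be found in the camera images.
- probe_head (a point): Centre of the cordless probe's blue head, the place to grasp: a square block 24 x 24 mm, 40 mm tall (x and y square to its flat sides, z up along the probe). A round steel shaft, 12 mm diameter, 75 mm long, hangs below it; its end has a 1.5 mm chamfer. The tip lies 95 mm below this point on the probe's axis; the probe is 115 mm long in all, about 80 g.
- probe_tip (a point): Centre of the flat lower end of the probe's shaft, 95 mm below probe_head along the probe's axis.
- probe: The whole probe (loose). Origin at its tip, z along the shaft towards the head. It starts upright in the rest block, 50 mm of the shaft inside, the underside of the head 25 mm above the block.
- rest: Fixed grey block, 80 x 80 x 60 mm, with a loose vertical hole (15 mm wide, 50 mm deep) at its centre that holds the probe. Origin at the centre of its underside, on the work surface; z up.
- stand: Fixed white docking stand, 150 x 150 mm, flat top 45 mm above the work surface. Origin at the centre of its underside; z up. In the middle of its top is a round grey bezel ring 4 mm high, 46 mm inside and 60 mm outside diameter, around a black dust brush. The brush offers no resistance and hides a hard flat plate level with the stand's top.
- port (a point): Centre of the bezel ring, on the hidden plate (45 mm above the work surface); axes as the stand's. In the plate is one blind vertical well, 13.8 mm wide, 30 mm deep, flat floor, sharp rim. It cannot be seen or measured: its axis lies 3.5 to 8 mm from this point, in any direction. It stays put; no other opening there.
- beaker_mid (a point): Middle of an empty glass beaker, 80 mm wide and 100 mm tall, a bystander.
- bottle_mid (a point): Middle of a glass bottle with a blue cap, 70 mm wide and 150 mm tall, a bystander.
- jar_mid (a point): Middle of a small amber jar, 60 mm wide and 75 mm tall, a bystander.
Things that resemble listed ones, but are neither listed nor needed, are in the scene too. Of the things that look like the probe, the middle-sized one is meant.

How it is judged:
On the way, in this order (a step that is already met when the one before it is completed fails the run):
1. the probe has been lifted out of the rest block, upright (height (world z) of probe_tip above 0.062 m and angle between probe's own z axis and vertical below 0.3 rad), for 0.1 s.
2. the tip has dropped into the hidden well (z of probe_tip in the frame of port below -0.008 m and horizontal distance between probe_tip and port below 0.012 m), for 0.1 s.
At the end, for the whole second after the job is handed in: The probe stands upright (within 0.12 rad) in the stand's hidden well, its tip at least 26 mm below the plate (the well is 30 mm deep) and within 12 mm of the port's centre, at rest and released (z of probe_tip in the frame of port below -0.026 m and horizontal distance between probe_tip and port below 0.012 m and angle between probe's own z axis and vertical below 0.12 rad and linear speed of probe below 0.02 m/s and contact force between the fingers and probe below 0.05 N); the robot touches nothing.
It fails at once if the probe is pressed against the stand with more than 50 N (contact force between probe and stand above 50 N).
It fails at once if the probe is tipped over (more than 0.6 rad) (angle between probe's own z axis and vertical above 0.6 rad).
It fails at once if the beaker, bottle or jar is moved by more than 25 mm (distance of any of beaker_mid, bottle_mid, jar_mid from where it was at the start of the episode above 0.025 m).
It fails at once if the robot's fingers press on the stand with more than 50 N (contact force between the fingers and stand above 50 N).
It also fails if it takes over 64 s, if anything falls off the work surface, if the arm or the gripper's body presses on something with over 40 N, if the wrist force passes 120 N, or if a joint passes its speed limit or range.

### The arm

A 7-joint arm with a two-finger parallel gripper is mounted at the origin on the work surface. World frame = base frame: x ahead of the robot, y to its left, z up, the work surface at z = 0. Lengths are in m, angles in rad, forces in N, time in s.
With the tool pointing down it reaches from about 0.4 to 0.85 m from the base axis. Payload 10.4 kg.
Tool frame: the origin (TCP) lies at the very end of the fingers, on their centre line; the grasp point (between the pads) lies r.grip_depth behind it (r.grip_depth is the distance from the TCP to the grasp point, in m); y points along the fingers, z is the direction in which the jaws open and shut, and the axes are right-handed (so a half turn about y gives the same grasp; the last joint's range is limited). The gripper opens to 87 mm and grips with 3 to 60 N. Pads are 19 mm wide; open, the fingers measure 117 mm over their backs; the gripper's body (75 mm by 190 mm) begins 51 mm behind the grasp point.
Start: joints at [-1.336, 0.332, -0.065, 1.46, 0.022, 1.35, -0.088], TCP at [0.159, 0.604, 0.223] pointing down, gripper open.
Joint ranges: [-2.6, 2.6], [-0.5, 2.12], [-1.47, 1.34], [0.16, 2.42], [-1.27, 4.41], [0.06, 2.06], [-2.6, 2.6]. Speed limits (rad/s): [2.22, 2.22, 2.79, 2.79, 3.14, 3.14, 3.14].

### API

Orientations are given as a unit quaternion [x, y, z, w].
In Python, from bench import r gives the robot as it stands.
- The arm moves only by the shell command python3 -m jog 'ROWS' [OPENING] [FORCE]. ROWS is JSON, a list of rows, each a list of 6 numbers: the shift along the tool's x, y, z in m, then the turn, a rotation vector about the tool's x, y, z in degrees. A call has 1 to 12 rows; each row shifts and turns the pose as measured when the row begins, along the tool's axes as they then stand; what a row does not reach is not made up. A row lasts 1/12 s, in which the tool goes at most 41.7 mm and 7.16 degrees, less where a joint would pass 70% of its speed; a pose out of reach is approached as far as the arm can. A call with a gripper value outside its range is refused whole. OPENING is the opening, from -1 (shut) to 1 (fully open), so that 0 is half open, set as the call begins (- or left out, the last holds). The fingers move at their own pace and stop on an object; FORCE is the grip in N (left out, the last holds). Time passes only in rows, so rows that do not move let the fingers close. It gives the time, the measured TCP pose, the force and the opening at its end, in the units of the state.
- r.read_state(): the state, without advancing time (a new reading comes with each control period).
- r.camera(name): name is "scene" or "top"; returns a dict with "image" (480x640x3 uint8, red, green, blue), "range_z" (480x640 float32, m along the optical axis (not along the pixel's ray), 0 where there is no reading), "K" (3x3 intrinsics, pixels), "R" (3x3) and "t" (3): a world point X has camera coordinates R X + t. Camera axes: x right, y down, z forward; pixel columns grow to the right and rows downward; lengths in m; the calibration is good to about 2 mm. A picture is of the moment at which its call begins.
- r.close_job(): hands the job in, once; it reports no verdict.
The state is a dict: "time": time; "joint_positions": joint angles; "joint_vel": joint speeds; "joint_torque": joint torques, N m; "ee_pos": TCP position; "eef_rot": TCP orientation; "ft_force": force on the tool from outside, world axes, zero at the start; "torque": the same for the moment, N m; "width": finger opening in m.
Only numpy, scipy, OpenCV 4.12 (cv2) and the standard library are available. Lean on these libraries where they do the work, as an engineer would, in place of code of your own. Each camera call takes 0.05 s, during which the arm holds its last target. There are 200 camera calls.

## Working session

There is one attempt and no reset: what is moved stays moved. The work goes in short steps, Python scripts to look and compute and a shell command to move; the robot and the scene stay as the last step left them, time stands still between calls to the robot, and variables do not carry over. Pictures are saved under pics/ and viewed, about 8 in all and at most 12, crops included, and the job is handed in when it is done.

```bash
mkdir -p pics; cat > h.py <<'E'
from bench import r
import numpy as np,cv2
from scipy.spatial.transform import Rotation as Ro
def shot(n,f=None):
    c=r.camera(n)
    if f: cv2.imwrite(f,c['image'][:,:,::-1])
    z=c['range_z'];v,u=np.mgrid[0:480,0:640];K=c['K']
    P=np.stack([(u-K[0,2])/K[0,0]*z,(v-K[1,2])/K[1,1]*z,z],-1)
    c['W']=(P-c['t'])@c['R'];c['ok']=z>0
    return c
E
python3 - <<'E'
from h import *
for n in('scene','top'):
    c=shot(n,f'pics/{n}.png'); np.savez(f'{n}.npz',**c); print(n,-c['R'].T@c['t'],c['R'].round(2).tolist(),c['K'][0,0])
s=r.read_state();print(s);print(Ro.from_quat(s['eef_rot']).as_matrix().round(3),r.grip_depth)
E
```

```text
scene [1.13287441 0.00709825 0.72702536] [[-0.07, 1.0, -0.01], [0.75, 0.04, -0.66], [-0.66, -0.05, -0.75]] 604.3286129031138
top [ 0.43256306 -0.02048249  1.12088723] [[-0.03, -1.0, 0.02], [-0.99, 0.03, -0.12], [0.12, -0.03, -0.99]] 592.4083964202216
{'time': 0.1, 'joint_positions': array([-1.33557158,  0.332826  , -0.06467186,  1.46084097,  0.02160745,
        1.34987836, -0.08846839]), 'joint_vel': array([ 0.00115868, -0.00243523,  0.00014832, -0.00233457,  0.00034164,
        0.0014728 ,  0.00113776]), 'joint_torque': array([ 9.38421617e-04, -6.24544930e+01,  2.41930241e-02, -3.90716815e+01,
       -6.14640838e-02,  3.66581941e-02,  7.09438882e-05]), 'ee_pos': array([0.15929766, 0.60401487, 0.22183042]), 'eef_rot': array([ 0.7016838 , -0.09092562,  0.09086155, -0.70079709]), 'ft_force': array([-0.63629101,  0.19913676,  0.32458278]), 'torque': array([ 0.01816378, -0.01314931,  0.00586586]), 'width': 0.08708513371963889}
[[ 0.967 -0.     0.255]
 [-0.255 -0.001  0.967]
 [ 0.    -1.    -0.001]] 0.0187
```

View pics/scene.png

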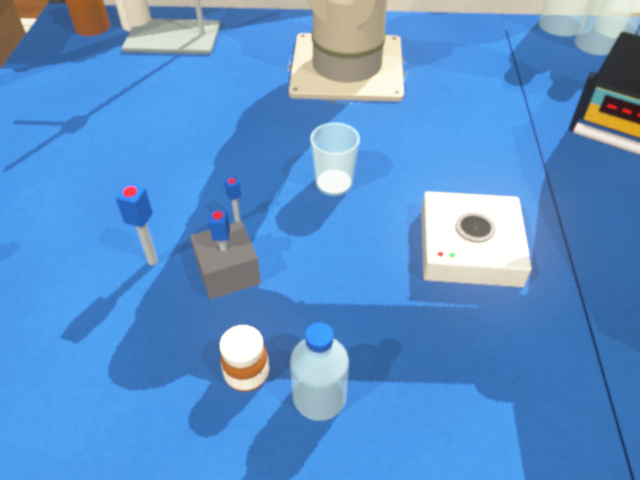

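View pics/top.png

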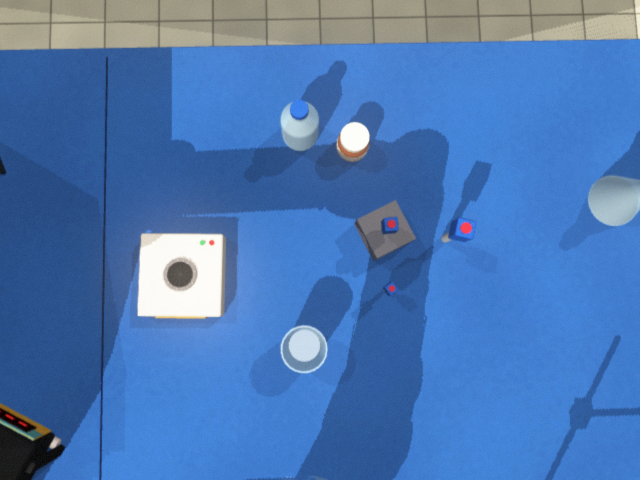

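Probe lookalikes: large one free-standing (top 463,229), one in the grey block (top 391,225), small one (top 391,289). The middle-sized is the one in the grey block, as described. Next I measure and confirm in a crop.

```bash
python3 - <<'E'
from h import *
c=np.load('top.npz');s=np.load('scene.npz')
im=c['image'];a=cv2.resize(im[185:310,340:490],None,fx=4,fy=4,interpolation=2)
b=cv2.resize(s['image'][170:300,110:270],None,fx=3,fy=3,interpolation=2)
o=np.zeros((500+0,600,3),np.uint8);o[:500,:600]=a
cv2.imwrite('pics/crop.png',o[:,:,::-1])
def box(nm,W,m):
    P=W[m];q=cv2.minAreaRect((P[:,:2]*1000).astype(np.float32));print(nm,len(P),'mean',P.mean(0).round(4),'rect',np.round(q[0],1),np.round(q[1],1),round(q[2],1),'z',np.percentile(P[:,2],[5,50,95]).round(4))
W=c['W'];Z=W[...,2];ok=c['ok']
def reg(u0,u1,v0,v1):
    m=np.zeros((480,640),bool);m[v0:v1,u0:u1]=1;return m&ok
box('head',W,reg(375,410,210,240)&(Z>.11))
for z in (.135,):
  pass
box('rest',W,reg(340,425,190,270)&(abs(Z-.06)<.006))
box('stand',W,reg(120,240,215,330)&(abs(Z-.045)<.003))
box('ring',W,reg(150,210,245,305)&(Z>.0475))
box('big',W,reg(430,490,210,250)&(Z>.1))
box('small',W,reg(380,405,275,300)&(Z>.06))
box('beaker',W,reg(270,340,315,380)&(Z>.08))
box('bottle',W,reg(270,330,90,160)&(Z>.06));box('jar',W,reg(330,375,115,165)&(Z>.06))
W=s['W'];Z=W[...,2];ok=s['ok']
box('S head top',W,reg(205,232,205,245)&(Z>.125));box('S head',W,reg(205,232,205,245)&(Z>.09))
box('S rest',W,reg(180,270,220,300)&(abs(Z-.06)<.005))
box('S stand',W,reg(415,530,185,290)&(abs(Z-.045)<.003))
box('S ring',W,reg(450,500,205,245)&(Z>.0475))
E
```

```text
head 217 mean [ 0.5667 -0.1659  0.1239] rect [ 567.3 -166.6] [24.3 24.2] 4.4 z [0.1164 0.1244 0.1284]
rest 1676 mean [ 0.5661 -0.1654  0.0595] rect [ 567.4 -167. ] [80.1 81.2] 25.4 z [0.0565 0.0595 0.0628]
stand 5614 mean [0.4953 0.2074 0.0448] rect [496. 207.] [149.7 148.5] 88.3 z [0.0424 0.0447 0.0474]
ring 491 mean [0.4957 0.2078 0.049 ] rect [495.2 207.4] [105.7 106.5] 89.8 z [0.0476 0.0487 0.0516]
big 528 mean [ 0.552  -0.2828  0.1416] rect [ 553.5 -286.5] [32.1 31.7] 75.0 z [0.108 0.149 0.154]
small 136 mean [ 0.4589 -0.1667  0.0859] rect [ 459.2 -167.8] [18.5 18.7] 32.7 z [0.0704 0.0877 0.0918]
beaker 420 mean [ 0.3563 -0.0126  0.0953] rect [360.8 -13.3] [78.1 77.2] 88.8 z [0.0824 0.0978 0.1021]
bottle 1305 mean [ 0.7545 -0.0154  0.1114] rect [763.2 -15.5] [67.6 66.7] 85.0 z [0.0715 0.1069 0.1506]
jar 689 mean [ 0.7351 -0.1142  0.0736] rect [ 736.1 -114.9] [51.9 52.5] 62.6 z [0.0678 0.074  0.0773]
S head top 84 mean [ 0.5702 -0.1686  0.126 ] rect [ 570.7 -168.6] [19.5 21.3] 4.2 z [0.1251 0.1258 0.1276]
S head 548 mean [ 0.5749 -0.1667  0.1138] rect [ 569.1 -168.4] [27.9 24.5] 5.2 z [0.0925 0.1177 0.1262]
S rest 2056 mean [ 0.575  -0.167   0.0591] rect [ 569.1 -168.4] [83.3 80.2] 25.4 z [0.0568 0.0591 0.0612]
S stand 6452 mean [0.5028 0.205  0.0442] rect [498.3 204.8] [148.9 151.6] 88.2 z [0.0423 0.0441 0.0465]
S ring 259 mean [0.4989 0.2047 0.0485] rect [497.5 204.9] [59.7 59.7] 59.1 z [0.0476 0.0484 0.05  ]
```

View pics/crop.png

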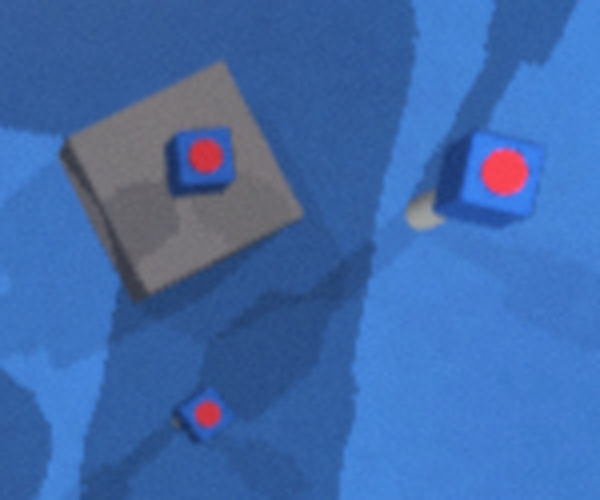

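The crop shows the middle-sized probe's head in the grey block at about top (391,225): 24 mm wide, top at 0.125 m, which matches. The big one's head is 32 mm and the small one's about 15 mm. Head ≈ (0.5685,-0.1675), yaw ≈ 4.5°; port ≈ (0.4965,0.206). Moving.

```bash
python3 -m jog '[[0.0326,0,-0.0219,0,0,0],[0.0326,0,-0.0219,0,0,0],[0.0326,0,-0.0219,0,0,0],[0.0326,0,-0.0219,0,0,0],[0.0326,0,-0.0219,0,0,0],[0.0326,0,-0.0219,0,0,0],[0.0326,0,-0.0219,0,0,0],[0.0326,0,-0.0219,0,0,0],[0.0326,0,-0.0219,0,0,0],[0.0326,0,-0.0219,0,0,0],[0.0326,0,-0.0219,0,0,0],[0.0326,0,-0.0219,0,0,0]]' 0.5
cat > d.py <<'E'
import sys
from h import *
# delta in tool axes to x y z(TCP) yaw(deg of tool x)
x,y,z,yaw=map(float,sys.argv[1:5]);s=r.read_state()
R=Ro.from_quat(s['eef_rot']).as_matrix();d=np.array([x,y,z])-s['ee_pos']
c,q=np.cos(np.radians(yaw)),np.sin(np.radians(yaw))
T=np.array([[c,0,-q],[q,0,c],[0,-1,0]])
print('t',s['time'],'pos',s['ee_pos'].round(4),'w',round(s['width'],4),'F',s['ft_force'].round(2),'M',s['torque'].round(2),'d_tool',(R.T@d).round(4),'turn',np.degrees(Ro.from_matrix(R.T@T).as_rotvec()).round(2))
E
python3 d.py .5685 -.1675 .2 4.5
```

```text
time: 1.1
ee_pos: [0.4747, 0.2406, 0.216]
eef_rot: [0.704, -0.087, 0.082, -0.7]
ft_force: [1.4, 0.7, -0.5]
width: 0.065
t 1.1 pos [0.4747 0.2406 0.216 ] w 0.065 F [ 1.41  0.68 -0.49] M [ 0.04 -0.05 -0.02] d_tool [ 0.1882  0.017  -0.374 ] turn [  0.3  -18.25  -0.46]
```

```bash
python3 -m jog '[[0,0,0,0,-6,0],[0,0,0,0,-6,0],[0,0,0,0.3,-6,-0.4],[0.006,0,-0.04,0,0,0],[0.006,0,-0.04,0,0,0],[0.006,0,-0.04,0,0,0],[0.006,0,-0.04,0,0,0],[0.006,0,-0.04,0,0,0],[0.006,0,-0.04,0,0,0],[0.006,0,-0.04,0,0,0],[0.006,0,-0.04,0,0,0],[0.006,0,-0.04,0,0,0]]' 0.5
python3 d.py .5685 -.1675 .15 4.5
```

```text
time: 2.1
ee_pos: [0.5617, -0.1275, 0.2133]
eef_rot: [0.706, 0.031, -0.034, -0.706]
ft_force: [1.1, 1.0, 0.4]
width: 0.0652
t 2.1 pos [ 0.5617 -0.1275  0.2133] w 0.0652 F [1.1  1.02 0.36] M [ 0.05 -0.03  0.02] d_tool [ 0.0033  0.0633 -0.0404] turn [ 0.01  0.77 -0.22]
```

```bash
python3 -m jog '[[0.003,0,-0.02,0,0.8,-0.2],[0,0,-0.02,0,0,0],[0,0.03,0,0,0,0],[0,0.03,0,0,0,0],[0,0,0,0,0,0]]' 0.5
python3 d.py .5685 -.1675 .087 4.5
python3 - <<'E'
from h import *
c=shot('top');s=shot('scene','pics/s2.png')
a=cv2.resize(s['image'][110:310,130:330],None,fx=3,fy=3,interpolation=2)
cv2.imwrite('pics/s2.png',a[:,:,::-1])
E
```

```text
time: 2.52
ee_pos: [0.567, -0.1835, 0.1517]
eef_rot: [0.709, 0.022, -0.022, -0.704]
ft_force: [-1.3, 1.0, -0.2]
width: 0.0652
t 2.5167 pos [ 0.567  -0.1835  0.1517] w 0.0652 F [-1.34  1.01 -0.22] M [0.07 0.08 0.04] d_tool [0.0025 0.0646 0.0163] turn [ 0.39 -0.96  0.02]
```

View pics/s2.png

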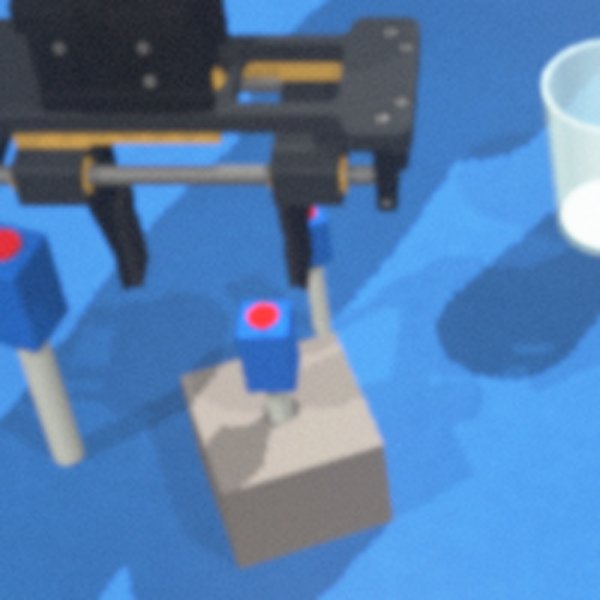

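The gripper is above the probe, 16 mm too far to -y. I'll correct, then descend in small rows.

```bash
python3 -m jog '[[0.0025,0,0.016,0.4,-1,0],[0,0,0,0,0,0],[0,0,0,0,0,0]]'
python3 d.py .5685 -.1675 .09 4.5
```

```text
time: 2.87
ee_pos: [0.5728, -0.1648, 0.1609]
eef_rot: [-0.706, -0.033, 0.026, 0.707]
ft_force: [0.3, -0.9, 1.0]
width: 0.0655
t 2.8667 pos [ 0.5728 -0.1648  0.1609] w 0.0655 F [ 0.26 -0.86  1.02] M [-0.01  0.05 -0.01] d_tool [-0.0052  0.0708 -0.0023] turn [0.02 0.3  0.57]
```

```bash
python3 -m jog '[[-0.003,0.01,-0.002,0,0.3,0.4],[-0.001,0.01,0,0,0,0],[0,0.01,0,0,0,0],[0,0,0,0,0,0],[0,0,0,0,0,0]]'
python3 d.py .5685 -.1675 .09 4.5
```

```text
time: 3.28
ee_pos: [0.5702, -0.1662, 0.1302]
eef_rot: [0.707, 0.031, -0.026, -0.706]
ft_force: [-0.4, -0.6, 0.4]
width: 0.0655
t 3.2833 pos [ 0.5702 -0.1662  0.1302] w 0.0655 F [-0.41 -0.57  0.37] M [-0.    0.07 -0.02] d_tool [-0.002   0.0402 -0.0012] turn [0.02 0.11 0.35]
```

```bash
python3 -m jog '[[-0.001,0.012,-0.001,0,0,0.3],[0,0.014,0,0,0,0],[0,0.014,0,0,0,0],[0,0,0,0,0,0],[0,0,0,0,0,0]]'
python3 d.py .5685 -.1675 .09 4.5
```

```text
time: 3.7
ee_pos: [0.5686, -0.1684, 0.0864]
eef_rot: [0.707, 0.028, -0.028, -0.706]
ft_force: [0.5, 0.7, 0.3]
width: 0.0652
t 3.7 pos [ 0.5686 -0.1684  0.0864] w 0.0652 F [0.52 0.65 0.34] M [ 0.03 -0.03  0.03] d_tool [-0.0001 -0.0036  0.0009] turn [ 0.05  0.04 -0.06]
```

```bash
python3 -m jog '[[0,-0.002,0,0,0,0],[0,0,0,0,0,0],[0,0,0,0,0,0],[0,0,0,0,0,0],[0,0,0,0,0,0],[0,0,0,0,0,0],[0,0,0,0,0,0],[0,0,0,0,0,0]]' -1 40
python3 d.py .5685 -.1675 .19 4.5
```

```text
time: 4.37
ee_pos: [0.5701, -0.169, 0.0914]
eef_rot: [0.707, 0.029, -0.027, -0.706]
ft_force: [-0.1, -0.3, -1.3]
width: 0.0235
t 4.3667 pos [ 0.5701 -0.169   0.0914] w 0.0235 F [-0.06 -0.33 -1.26] M [0.01 0.02 0.04] d_tool [-0.0012 -0.0986  0.0015] turn [0.09 0.03 0.14]
```

```bash
python3 -m jog '[[0,-0.008,0,0,0,0],[0,-0.012,0,0,0,0],[0,-0.016,0,0,0,0],[0,-0.016,0,0,0,0],[0,-0.016,0,0,0,0],[0,-0.012,0,0,0,0],[0,-0.004,0,0,0,0],[0,0,0,0,0,0],[0,0,0,0,0,0],[0,0,0,0,0,0]]'
python3 d.py .4965 .206 .18 4.5
python3 - <<'E'
from h import *
s=shot('scene');np.savez('s3.npz',**s)
a=cv2.resize(s['image'][100:300,130:330],None,fx=3,fy=3,interpolation=2)
cv2.imwrite('pics/s3.png',a[:,:,::-1])
E
```

```text
time: 5.2
ee_pos: [0.5701, -0.1693, 0.1854]
eef_rot: [0.707, 0.03, -0.026, -0.706]
ft_force: [0.2, 0.3, -0.8]
width: 0.0233
t 5.2 pos [ 0.5701 -0.1693  0.1854] w 0.0233 F [ 0.18  0.31 -0.81] M [-0.03  0.04  0.05] d_tool [-0.0441  0.0042  0.3799] turn [ 0.14 -0.02  0.32]
```

View pics/s3.png

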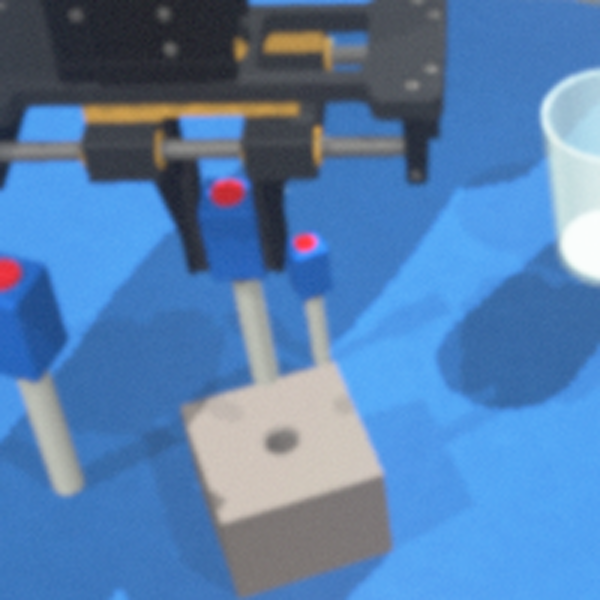

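The probe hangs upright in the gripper, clear of the block. Now the transfer to the stand.

```bash
python3 -m jog '[[-0.002,0,0.02,0,0,0.3],[-0.004,0,0.035,0,0,0],[-0.0045,0,0.038,0,0,0],[-0.0045,0,0.038,0,0,0],[-0.0045,0,0.038,0,0,0],[-0.0045,0,0.038,0,0,0],[-0.0045,0,0.038,0,0,0],[-0.0045,0,0.038,0,0,0],[-0.0045,0,0.038,0,0,0],[-0.004,0,0.03,0,0,0],[-0.002,0,0.015,0,0,0],[0,0,0,0,0,0]]'
python3 d.py .4965 .206 .18 4.5
python3 -m jog '[[0,0,0,0,0,0],[0,0,0,0,0,0]]'
python3 d.py .4965 .206 .18 4.5
```

```text
time: 6.25
ee_pos: [0.489, 0.2053, 0.1736]
eef_rot: [0.71, 0.021, -0.031, -0.703]
ft_force: [-0.1, 0.7, -0.3]
width: 0.024
t 6.25 pos [0.489  0.2053 0.1736] w 0.024 F [-0.13  0.68 -0.34] M [ 0.06 -0.03  0.01] d_tool [ 0.0074 -0.0065  0.0001] turn [ 0.5  -0.34 -0.81]
time: 6.42
ee_pos: [0.4882, 0.2051, 0.1723]
eef_rot: [0.71, 0.021, -0.032, -0.703]
ft_force: [1.2, -0.9, -0.9]
width: 0.0236
t 6.4167 pos [0.4882 0.2051 0.1723] w 0.0236 F [ 1.24 -0.87 -0.89] M [ 0.03 -0.06 -0.06] d_tool [ 0.0082 -0.0078  0.0002] turn [ 0.58 -0.23 -0.93]
```

```bash
python3 -m jog '[[0.004,0.008,0,0.4,-0.2,-0.8],[0.004,0.01,0,0.2,0,-0.2],[0,0.01,0,0,0,0],[0,0,0,0,0,0],[0,0,0,0,0,0]]'
python3 d.py .4965 .206 .14 4.5
python3 - <<'E'
from h import *
c=shot('top');s=shot('scene')
W=s['W'];Z=W[...,2];im=s['image'].astype(int)
m=np.zeros_like(s['ok']);m[120:260,420:530]=1
# shaft: grey points between tip and head, near port
n=m&s['ok']&(Z>.062)&(Z<.13)&(np.hypot(W[...,0]-.497,W[...,1]-.206)<.02)
P=W[n];print(len(P))
for lo in np.arange(.06,.15,.01):
    q=P[(P[:,2]>=lo)&(P[:,2]<lo+.01)]
    if len(q): print(lo.round(3),len(q),np.median(q[:,0]).round(4),q[:,1].min().round(4),q[:,1].max().round(4),q[:,1].mean().round(4))
a=np.hstack([cv2.resize(s['image'][120:290,400:550],(380,430),interpolation=2),cv2.resize(c['image'][220:340,125:240],(412,430),interpolation=2)])
cv2.imwrite('pics/s4.png',a[:,:,::-1])
E
```

```text
time: 6.83
ee_pos: [0.498, 0.199, 0.1414]
eef_rot: [0.707, 0.025, -0.024, -0.706]
ft_force: [-0.6, -0.1, -0.5]
width: 0.0237
t 6.8333 pos [0.498  0.199  0.1414] w 0.0237 F [-0.62 -0.15 -0.51] M [-0.01  0.   -0.09] d_tool [-0.001   0.0014  0.0071] turn [ 0.11 -0.54  0.01]
268
0.06 29 0.5003 0.1918 0.2037 0.1967
0.07 42 0.5008 0.1915 0.2028 0.1965
0.08 40 0.5008 0.1917 0.2033 0.1966
0.09 40 0.5011 0.1914 0.2031 0.1966
0.1 40 0.5013 0.1913 0.2026 0.1961
0.11 48 0.5013 0.1912 0.2037 0.1965
0.12 29 0.5015 0.1912 0.2024 0.1959
```

View pics/s4.png

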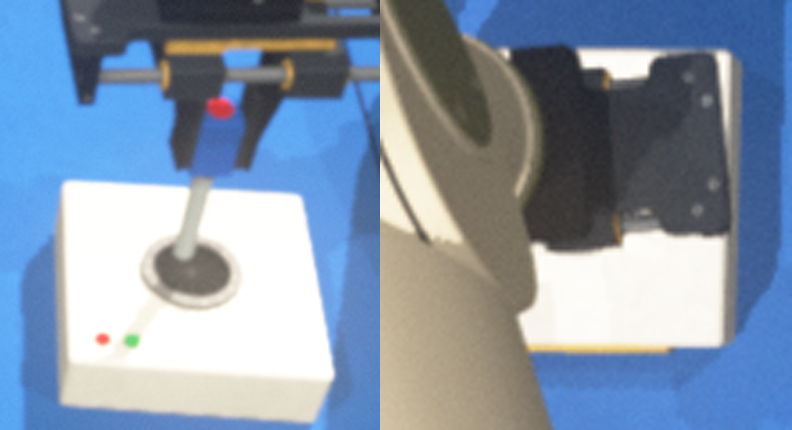

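The tip hangs just above the brush; from scene depth the shaft is ~8 mm to -y of the ring centre. In TCP terms the port is ≈ (0.499,0.2067). I'll descend to the plate at port −5.7 mm in y.

```bash
python3 -m jog '[[0.001,0.005,0.002,0,-0.5,0],[0,0.004,0,0,0,0],[0,0.002,0,0,0,0],[0,0.001,0,0,0,0],[0,0,0,0,0,0]]'
python3 d.py .499 .201 .126 4.5
```

```text
time: 7.35
ee_pos: [0.4993, 0.2022, 0.1295]
eef_rot: [0.707, 0.029, -0.028, -0.706]
ft_force: [0.4, 0.0, -0.1]
width: 0.0241
t 7.35 pos [0.4993 0.2022 0.1295] w 0.0241 F [ 0.37  0.01 -0.13] M [-0.02  0.03 -0.01] d_tool [-0.0004  0.0035 -0.0012] turn [0.04 0.08 0.1 ]
```

```bash
python3 -m jog '[[0,0.0015,-0.001,0,0,0],[0,0.0015,0,0,0,0],[0,0.001,0,0,0,0],[0,0.001,0,0,0,0]]'
python3 d.py .499 .201 .126 4.5; python3 -m jog '[[0,0.001,0,0,0,0],[0,0.001,0,0,0,0]]'
python3 d.py .499 .201 .126 4.5
```

```text
time: 7.68
ee_pos: [0.5005, 0.2016, 0.1259]
eef_rot: [-0.706, -0.03, 0.027, 0.707]
ft_force: [-2.4, -1.5, 10.1]
width: 0.0238
t 7.6833 pos [0.5005 0.2016 0.1259] w 0.0238 F [-2.37 -1.47 10.08] M [-0.29  0.77  0.05] d_tool [-0.0015 -0.0001 -0.0004] turn [-0.02  0.09  0.25]
time: 7.85
ee_pos: [0.501, 0.2019, 0.1259]
eef_rot: [-0.706, -0.03, 0.026, 0.707]
ft_force: [-3.3, -1.2, 10.1]
width: 0.0237
t 7.85 pos [0.501  0.2019 0.1259] w 0.0237 F [-3.33 -1.15 10.11] M [-0.47  1.22 -0.04] d_tool [-0.002  -0.0001 -0.0008] turn [-0.1   0.08  0.31]
```

```bash
python3 -m jog '[[0.0012,0.0007,0.0008,0,0,0.2],[0.001,0.0007,0.001,0,0,0],[0.0007,0.0007,0.0013,0,0,0],[0.0004,0.0007,0.0014,0,0,0],[0,0.0007,0.0015,0,0,0],[-0.0004,0.0007,0.0014,0,0,0]]'
python3 d.py .499 .2067 .126 4.5
```

```text
time: 8.35
ee_pos: [0.5025, 0.2041, 0.1259]
eef_rot: [0.708, 0.026, -0.028, -0.705]
ft_force: [-2.3, -5.1, 9.3]
width: 0.0239
t 8.35 pos [0.5025 0.2041 0.1259] w 0.0239 F [-2.33 -5.09  9.29] M [-1.57  0.86  0.01] d_tool [-0.0033 -0.0001  0.0029] turn [ 0.21 -0.13 -0.17]
```

```bash
python3 -m jog '[[0.0014,0.0003,0.0014,0,0,0],[0.0006,0.0003,0.0018,0,0,0],[0,0.0003,0.002,0,0,0],[0,0.0003,0.002,0,0,0]]'
python3 d.py .499 .2067 .126 4.5;  python3 -m jog '[[-0.0006,0.0003,0.0018,0,0,0],[-0.001,0.0003,0.0016,0,0,0]]'
python3 d.py .499 .2067 .126 4.5
```

```text
time: 8.68
ee_pos: [0.5048, 0.2093, 0.126]
eef_rot: [0.709, 0.025, -0.027, -0.705]
ft_force: [-0.5, -4.3, 5.3]
width: 0.0237
t 8.6833 pos [0.5048 0.2093 0.126 ] w 0.0237 F [-0.52 -4.34  5.32] M [-1.2   0.19  0.03] d_tool [-0.006  -0.     -0.0021] turn [ 0.33 -0.27 -0.13]
time: 8.85
ee_pos: [0.5041, 0.212, 0.126]
eef_rot: [0.709, 0.026, -0.026, -0.704]
ft_force: [-0.1, -2.9, 5.0]
width: 0.0238
t 8.85 pos [0.5041 0.212  0.126 ] w 0.0238 F [-0.11 -2.89  4.98] M [-0.98 -0.25 -0.01] d_tool [-0.0055  0.     -0.0049] turn [ 0.39 -0.31 -0.01]
```

```bash
python3 -m jog '[[-0.0018,0.0003,0.0005,0.3,0,0],[-0.0018,0.0003,0.0005,0,0,0],[-0.002,0.0003,-0.0002,0,0,0],[-0.002,0.0003,-0.0004,0,0,0]]'
python3 d.py .499 .2067 .126 4.5;  python3 -m jog '[[-0.0017,0.0003,-0.0012,0,0,0],[-0.0016,0.0003,-0.0013,0,0,0],[-0.0008,0.0003,-0.0018,0,0,0],[-0.0004,0.0003,-0.002,0,0,0]]'
python3 d.py .499 .2067 .126 4.5
```

```text
time: 9.18
ee_pos: [0.4987, 0.2134, 0.1261]
eef_rot: [-0.706, -0.028, 0.024, 0.707]
ft_force: [2.8, -0.3, 3.0]
width: 0.0236
t 9.1833 pos [0.4987 0.2134 0.1261] w 0.0236 F [ 2.84 -0.35  2.99] M [-0.03 -0.89 -0.  ] d_tool [-0.0002  0.0001 -0.0067] turn [-0.08 -0.3   0.37]
time: 9.52
ee_pos: [0.4945, 0.2098, 0.126]
eef_rot: [-0.704, -0.03, 0.023, 0.709]
ft_force: [2.0, 3.0, 5.1]
width: 0.0236
t 9.5167 pos [0.4945 0.2098 0.126 ] w 0.0236 F [2.03 2.97 5.12] M [ 1.14 -0.46  0.02] d_tool [ 0.0042  0.     -0.0035] turn [-0.38 -0.17  0.56]
```

```bash
python3 -m jog '[[-0.0012,0.0003,-0.0018,-0.3,0,0.4],[-0.001,0.0003,-0.0018,0,0,0],[0.0003,0.0003,-0.002,0,0,0],[0.0008,0.0003,-0.002,0,0,0]]'
python3 d.py .499 .2067 .126 4.5;  python3 -m jog '[[0.0017,0.0003,-0.0014,0,0,0],[0.0018,0.0003,-0.0012,0,0,0],[0.0021,0.0003,-0.0002,0,0,0],[0.0021,0.0003,0,0,0,0]]'
python3 d.py .499 .2067 .126 4.5
```

```text
time: 9.85
ee_pos: [0.4917, 0.2034, 0.1238]
eef_rot: [-0.705, -0.027, 0.028, 0.708]
ft_force: [1.0, 8.0, 3.8]
width: 0.0241
t 9.85 pos [0.4917 0.2034 0.1238] w 0.0241 F [1.01 7.96 3.76] M [ 2.5  -0.03 -0.1 ] d_tool [ 0.0076 -0.0022  0.0027] turn [-0.18 -0.07 -0.08]
time: 10.18
ee_pos: [0.4952, 0.205, 0.1214]
eef_rot: [-0.704, -0.025, 0.032, 0.709]
ft_force: [-4.4, 3.1, 3.4]
width: 0.0238
t 10.1833 pos [0.4952 0.205  0.1214] w 0.0238 F [-4.38  3.08  3.42] M [ 0.74  1.39 -0.04] d_tool [ 0.0039 -0.0046  0.0015] turn [-0.47  0.11 -0.56]
```

The tip dropped in (4.5 mm below the plate). Now I relieve side load, straighten, and insert compliantly.

```bash
python3 -m jog '[[-0.0008,0,0.0003,-0.4,0,-0.5],[-0.0004,0.0005,0,0,0,0],[0,0.0015,0,0,0,0]]'
python3 d.py .499 .2067 .096 4.5; python3 -m jog '[[0,0.002,0,0,0,0],[0,0.002,0,0,0,0]]'
python3 d.py .499 .2067 .096 4.5
```

```text
time: 10.43
ee_pos: [0.4929, 0.2052, 0.1184]
eef_rot: [0.707, 0.028, -0.03, -0.706]
ft_force: [-0.0, 1.7, 1.1]
width: 0.0241
t 10.4333 pos [0.4929 0.2052 0.1184] w 0.0241 F [-0.02  1.69  1.06] M [0.83 0.12 0.03] d_tool [0.0062 0.0224 0.001 ] turn [ 0.    0.13 -0.15]
time: 10.6
ee_pos: [0.493, 0.2052, 0.1141]
eef_rot: [0.707, 0.028, -0.029, -0.706]
ft_force: [-0.8, 3.4, 1.3]
width: 0.0237
t 10.6 pos [0.493  0.2052 0.1141] w 0.0237 F [-0.77  3.35  1.26] M [ 0.96  0.28 -0.02] d_tool [0.0061 0.018  0.001 ] turn [ 0.    0.14 -0.11]
```

```bash
python3 -m jog '[[0,0.003,0.0003,0,0,0],[0,0.003,0.0002,0,0,0],[0,0.003,0,0,0,0],[0,0.002,0,0,0,0]]'
python3 d.py .493 .2052 .096 4.5
```

```text
time: 10.93
ee_pos: [0.4928, 0.2053, 0.1016]
eef_rot: [0.707, 0.028, -0.029, -0.706]
ft_force: [-1.1, 3.0, 1.8]
width: 0.0237
t 10.9333 pos [0.4928 0.2053 0.1016] w 0.0237 F [-1.11  2.95  1.76] M [0.88 0.34 0.01] d_tool [ 0.0002  0.0056 -0.0001] turn [ 0.02  0.12 -0.13]
```

```bash
python3 -m jog '[[0,0.0015,0.0002,0,0,0],[0,0.0015,0,0,0,0],[0,0.0012,0,0,0,0],[0,0.001,0,0,0,0],[0,0.0008,0,0,0,0],[0,0.0008,0,0,0,0]]'
python3 d.py .493 .2052 .096 4.5; python3 -m jog '[[0,0.001,0,0,0,0],[0,0.001,0,0,0,0]]'
python3 d.py .493 .2052 .096 4.5
```

```text
time: 11.43
ee_pos: [0.4934, 0.2056, 0.0959]
eef_rot: [-0.707, -0.028, 0.029, 0.707]
ft_force: [-5.0, 1.0, 11.7]
width: 0.0238
t 11.4333 pos [0.4934 0.2056 0.0959] w 0.0238 F [-5.01  1.03 11.72] M [ 0.21  1.58 -0.02] d_tool [-0.0005 -0.0001 -0.0003] turn [-0.01  0.11 -0.09]
time: 11.6
ee_pos: [0.4935, 0.2055, 0.0958]
eef_rot: [-0.706, -0.028, 0.029, 0.707]
ft_force: [-5.2, 1.0, 13.7]
width: 0.0235
t 11.6 pos [0.4935 0.2055 0.0958] w 0.0235 F [-5.22  0.96 13.66] M [ 0.18  1.71 -0.09] d_tool [-0.0005 -0.0002 -0.0003] turn [-0.05  0.09 -0.1 ]
```

Bottomed at 30.1 mm below plate contact. Relieving and releasing.

```bash
python3 -m jog '[[-0.0003,-0.0003,0,0,0,0],[0,0,0,0,0,0],[0,0,0,0,0,0]]'
python3 -m jog '[[0,0,0,0,0,0],[0,0,0,0,0,0],[0,0,0,0,0,0],[0,0,0,0,0,0],[0,0,0,0,0,0],[0,0,0,0,0,0]]' 0.3
python3 d.py .493 .2052 .2 4.5
```

```text
time: 11.85
ee_pos: [0.4928, 0.2053, 0.0962]
eef_rot: [-0.706, -0.027, 0.029, 0.707]
ft_force: [-1.4, 2.3, 1.3]
width: 0.0234
time: 12.35
ee_pos: [0.4936, 0.2022, 0.0953]
eef_rot: [0.708, 0.027, -0.028, -0.705]
ft_force: [0.2, 0.6, 0.2]
width: 0.0532
t 12.35 pos [0.4936 0.2022 0.0953] w 0.0532 F [0.23 0.61 0.23] M [ 0.02 -0.    0.01] d_tool [-0.0007 -0.1047  0.0026] turn [ 0.19 -0.03 -0.14]
```

```bash
python3 -m jog '[[0,-0.008,0.0025,0,0,0],[0,-0.015,0,0,0,0],[0,-0.02,0,0,0,0],[0,-0.025,0,0,0,0],[0,-0.025,0,0,0,0],[0,-0.025,0,0,0,0],[0,-0.025,0,0,0,0],[0,-0.015,0,0,0,0],[0,0,0,0,0,0],[0,0,0,0,0,0],[0,0,0,0,0,0],[0,0,0,0,0,0]]'
python3 - <<'E'
from h import *
s=shot('scene');W=s['W'];Z=W[...,2]
m=np.zeros_like(s['ok']);m[120:290,400:550]=1
n=m&s['ok']&(Z>.06)&(Z<.16)&(np.hypot(W[...,0]-.497,W[...,1]-.206)<.03)
P=W[n];print('top z',np.percentile(P[:,2],[90,99]))
for lo in np.arange(.06,.14,.01):
    q=P[(P[:,2]>=lo)&(P[:,2]<lo+.01)]
    if len(q): print(lo.round(3),len(q),np.median(q[:,0]).round(4),q[:,1].mean().round(4))
cv2.imwrite('pics/s5.png',cv2.resize(s['image'][90:410,190:560],(740,580),interpolation=2)[:,:,::-1])
st=r.read_state();print(st['ft_force'],st['joint_vel'].round(3))
E
```

```text
time: 13.35
ee_pos: [0.4925, 0.2056, 0.2648]
eef_rot: [0.708, 0.027, -0.028, -0.705]
ft_force: [-0.5, 0.3, -0.2]
width: 0.0568
top z [0.12969925 0.13175752]
0.06 38 0.4929 0.203
0.07 41 0.4929 0.2028
0.08 15 0.4949 0.2051
0.09 94 0.4991 0.2014
0.1 108 0.4992 0.2024
0.11 113 0.4987 0.2017
0.12 214 0.4946 0.2032
0.13 55 0.4886 0.2041
[ 0.30131013  0.1795063  -0.23931017] [-0.001  0.005  0.001  0.001 -0.001  0.     0.   ]
```

View pics/s5.png

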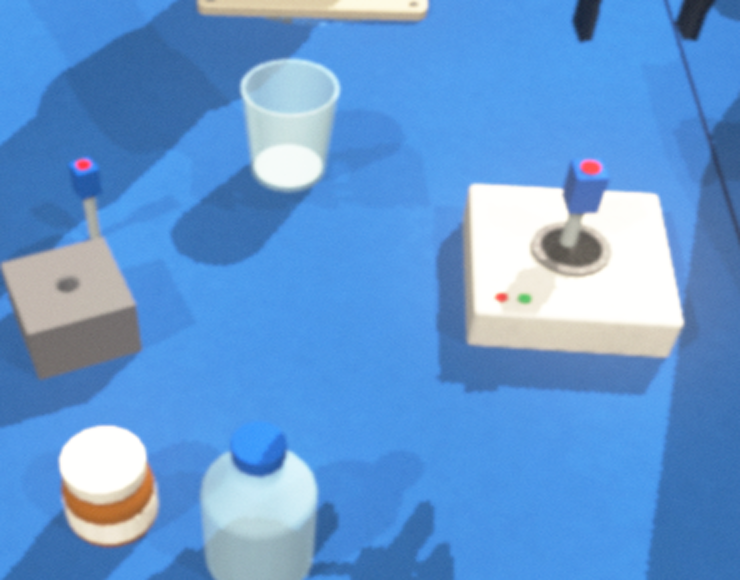

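The probe stands upright in the well at crop (585,190). Its head top is at 0.130 m, as expected for a tip 30 mm down. The gripper is clear and the glassware is unmoved. Handing in.

```bash
python3 -c "
from bench import r
print(r.close_job())"
```

```text
the job is handed in; nothing more can be done
None
```

The probe is docked in the stand's hidden well, fully seated and released, and the job is handed in; the robot's clock read about 13.4 s of the 64 s allowed.

- **Probe:** I took the middle-sized one, standing in the grey rest block, and lifted it straight up.
- **Search:** I slid the tip over the brushed area at about 3–10 N down-force. It dropped in roughly 7 mm from the port centre.
- **Seating:** It went down until it met the floor, 30.1 mm below the plate. The highest wrist force I read, at the end of a move, was about 14 N vertical with 5 N sideways, as it bottomed.
- **Last checks:** The head top measures about 0.130 m, which matches a tip 30 mm deep, and the shaft looks upright. The gripper is open and about 0.13 m above the head, with the wrist force at noise level. The beaker, bottle and jar look undisturbed in the picture; I did not re-measure their positions.
- **Disagreements:** The two cameras differed by about 2 mm on where the port is, within their stated accuracy. When the gripper opened, the tool moved about 3 mm in y. The probe was still upright afterwards.

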